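# Load and start the egg cooker

### The arm

A 7-joint arm with a two-finger parallel gripper is mounted at the origin on the work surface. World frame = base frame: x ahead of the robot, y to its left, z up, the work surface at z = 0. Lengths are in mm, angles in rad, forces in N, time in s.
With the tool pointing down it reaches from about 400 to 875 mm from the base axis. Payload 4.4 kg.
Tool frame: the origin (TCP) lies on the front face of the gripper's body, between the roots of the fingers; the fingertips stand 73 mm ahead of it and the grasp point (between the pads) lies 54 mm ahead of it; z points along the fingers, y is the line along which they close (so a half turn about z gives the same grasp; the last joint's range is limited). The gripper opens to 85 mm and grips with 20 to 120 N. Pads are 22 mm wide; open, the fingers measure 114 mm over their backs; the gripper's body (76 mm by 85 mm) begins 54 mm behind the grasp point. The pads swing forward as they close: fully open they stand 13 mm farther back than shut.
Start: joints at [-1.292, 0.628, 0.038, 1.517, -0.027, 0.996, -0.02], TCP at [219.685, 611.764, 303.913] pointing down, gripper open.
Joint ranges: [-3.06, 3.06], [-0.37, 2.12], [-1.25, 1.32], [0.18, 2.47], [-1.1, 4.24], [0.23, 1.98], [-2.94, 2.94]. Speed limits (rad/s): [2.57, 2.57, 3.14, 3.14, 3.14, 3.14, 3.14].

### API

Orientations are given as a unit quaternion [w, x, y, z].
In Python, from cell import status, cams, finish_job gives the robot as it stands. The module is installed in compiled form; this text tells all that it offers.
- The arm moves only by the tool jog_arm, never from a script. Its argument "motion" is a list that holds one entry, the list of rows, each a list of 7 numbers: the shift along the tool's x, y, z in units of 200 mm (1.0 is 200 mm), then the turn, a rotation vector about the tool's x, y, z in units of pi rad (1.0 is pi rad), then the gripper command: -1 is fully open, 1 is shut, values between are in proportion. A call has 1 to 20 rows; each row is the pose to reach, as a shift and turn from the pose commanded when the call began, along the tool's axes at that moment, turning the shorter way round; what a row does not reach only later rows make up. A row lasts 1/8 s, in which the tool goes at most 62.5 mm and 10.7 degrees, less where a joint would pass 70% of its speed; a pose out of reach is approached as far as the arm can. A call with a number of a shift or a turn outside -1 to 1 is refused whole. A call with a gripper value outside its range is refused whole. The fingers move at their own pace and stop on an object; the grip force is fixed at half the most. Time passes only in rows, so rows that repeat a pose let the fingers close. It gives the time, the measured TCP pose, the force, the opening and the grip force at its end, in the units of the state.
- status.get_obs(): the state, without advancing time (a new reading comes with each control period).
- cams.camera(name): name is "scene" or "top"; returns the picture (400x640x3 uint8, red, green, blue); there is no depth.
- cams.camera_info(name): a dict with "mtx" (3x3 intrinsics, pixels), "R" (3x3) and "t" (3): a world point X has camera coordinates R X + t. Camera axes: x right, y down, z forward; pixel columns grow to the right and rows downward; lengths in mm; the calibration is good to about 2 mm. A picture is of the moment at which its call begins. camera_info takes no time and is no camera call.
- finish_job(): hands the job in; it is judged then, once.
The state is a dict: "time": time; "q": joint angles; "joint_velocities": joint speeds; "tau": joint torques, N m; "tcp_pos": TCP position; "tcp_rot": TCP orientation; "wrist_force": force on the tool from outside, world axes, zero at the start; "ft_torque": the same for the moment, N m; "grip_width": opening from 0.0 (shut) to 1.0 (fully open); "grip_force": force on a finger pad.
Only numpy, scipy, OpenCV 4.12 (cv2) and the standard library are available. Lean on these libraries where they do the work, as an engineer would, in place of code of your own. Each camera call takes 0.05 s, during which the arm holds its last target. There are 200 camera calls.

### The job

Slide the cooker's lever through its zigzag gate from off to preheat (yellow dot) and let go, then lift all the eggs one at a time out of the white bin and lay them on the pan floor, and seat the steel lid squarely on the pan. Then guide the lever on to the far end of the gate, the cook slot (red dot), and only then press the white start button fully down and let it spring back. Leave the other things on the shelf where they are.

Things in the scene. Friction and masses are not known exactly. Their poses are not given: they have to be found in the camera images.
- cooker: Red plastic egg cooker, fixed: a flat console nearest the robot, 105 (x) by 225 (y) mm, 74 mm high at its aluminium gate plate, joined to a round base 196 mm across with an open steel pan. Origin on the shelf under its middle; x points from console to pan, y to the left seen from the robot, z up. In mm: pan axis at x 85, y 0; middle of the gate plate at x -75, y 10; start button at x -75, y -100.
- pan_floor (a point): Centre of the pan's flat inner floor (60 mm above the shelf); axes as the cooker's. Inside, the pan is 180 mm across at the floor and 186 mm at the rim, its wall 4 mm thick.
- pan_rim (a point): Centre of the pan's mouth, 50 mm above the pan floor, 110 mm above the shelf; the rim is 194 mm across outside.
- along (a joint): Lever travel along the gate plate, m: 0 at the off slot, growing towards the cooker's -y (to the right seen from the robot); 0.108 at the far end, the cook slot. It starts at 0 to 0.014. About 1.2 N of friction; it stays where it is left.
- across (a joint): Lever travel across the plate, m: 0 on the pan's side, growing to the cooker's -x (to the robot), 0.032 on the robot's side; 1.2 N friction. The gate is 14 mm wide for a 10 mm pin (2 mm play each side). Path, along/across in mm: 0/0 straight to 36/0, sideways to 36/32, straight to 72/32, sideways back to 72/0, straight to 108/0; solid plate elsewhere. Preheat is at 54/32.
- lever_knob (a point): Centre of the lever's upright black cylindrical grip, 26 mm diameter, 42 mm tall, 115 mm above the shelf (its top 134 mm, its foot 18 mm above the plate). The lever stays upright and slides with both lever joints.
- slot_off (a point): Off slot, marked with a white dot: where the lever's axis stands at along 0, across 0, at plate height (74 mm); axes as the cooker's.
- slot_preheat (a point): Preheat place, in the middle of the gate's middle run (along 0.054, across 0.032), marked by a yellow dot beside it on the pan's side.
- slot_cook (a point): Cook slot, the dead end of the gate's last run (along 0.108, across 0), marked with a red dot.
- start (a joint): Travel of the start button, m: 0 up, 0.006 fully down, about 5 N, springs back; counts as pressed beyond 0.004.
- start_top (a point): Centre of the top of the start button (white, 28 mm across, in a black collar), about 82 mm above the shelf; it is pressed straight down.
- lid: Loose steel lid, 196 mm across, 0.2 to 0.33 kg, lying knob up left or right of the cooker. Origin at the centre of its underside, z up. Below the 4 mm flange is a centring disc 166 mm across and 6 mm deep that drops into the pan's mouth, so when seated the origin is 6 mm below pan_rim. On top it domes to 22 mm.
- lid_knob (a point): Grip point of the lid's black cylindrical knob, 28 mm across, 42 mm above the lid's underside; the knob spans 22 to 56 mm above the underside.
- bin: Fixed white open plastic bin with the eggs, 230 (x) by 210 (y) mm, 50 mm high, walls and floor 5 mm; origin under its centre. It is on the side of the cooker away from the lid.
- egg0: Brown egg, rigid, 60 g, 58 mm long (along its x axis) and 44 mm thick; origin at its centre. Lies on its side in the bin, 22 mm above the bin's floor, well apart from the others; may be absent (2 to 4 eggs are there). It rolls a little when dropped.
- egg1: Brown egg, rigid, 60 g, 58 mm long (along its x axis) and 44 mm thick; origin at its centre. Lies on its side in the bin, 22 mm above the bin's floor, well apart from the others; may be absent (2 to 4 eggs are there). It rolls a little when dropped.
- egg2: Brown egg, rigid, 60 g, 58 mm long (along its x axis) and 44 mm thick; origin at its centre. Lies on its side in the bin, 22 mm above the bin's floor, well apart from the others; may be absent (2 to 4 eggs are there). It rolls a little when dropped.
- egg3: Brown egg, rigid, 60 g, 58 mm long (along its x axis) and 44 mm thick; origin at its centre. Lies on its side in the bin, 22 mm above the bin's floor, well apart from the others; may be absent (2 to 4 eggs are there). It rolls a little when dropped.
- soy: Amber soy bottle, 56 mm across, 170 mm tall; origin at its underside; not to be disturbed.
- eggcup: Green egg cup, 54 mm across, 60 mm tall; origin at its underside; not to be disturbed.
- spoon: White porcelain spoon, 140 mm long, lying; origin at its underside; not to be disturbed.
- mug: Blue mug, 80 mm across, 90 mm tall; origin at its underside; not to be disturbed.
- jar: Glass jar, 68 mm across, 90 mm tall; origin at its underside; not to be disturbed.
- tin: Yellow tin, 70 by 110 by 80 mm; origin at its underside; not to be disturbed.
Mind the look-alikes: they are no part of the job. Leave any purple look-alike of the lid alone.

How it is judged (in metres and radians):
On the way, in this order (a step that is already met when the one before it is completed fails the run):
1. the lever is in the preheat place in the gate's middle run, let go (value of joint across above 0.022 m and value of joint along between 0.04 and 0.068 m and contact force between the fingers and across below 0.2 N), for 0.2 s.
2. every egg lies on the pan floor, let go (horizontal distance between each of egg0, egg1, egg2, egg3 and pan_floor below 0.082 m and z of egg0 in the frame of pan_floor between 0.012 and 0.034 m and linear speed of each of egg0, egg1, egg2, egg3 below 0.05 m/s and z of egg1 in the frame of pan_floor between 0.012 and 0.034 m and z of egg2 in the frame of pan_floor between 0.012 and 0.034 m and z of egg3 in the frame of pan_floor between 0.012 and 0.034 m and contact force between the fingers and egg0 below 0.2 N and contact force between the fingers and egg1 below 0.2 N and contact force between the fingers and egg2 below 0.2 N and contact force between the fingers and egg3 below 0.2 N), for 0.3 s.
3. the lid is seated on the pan over the eggs, let go (horizontal distance between each of egg0, egg1, egg2, egg3 and pan_floor below 0.082 m and z of egg0 in the frame of pan_floor between 0.012 and 0.034 m and linear speed of each of egg0, egg1, egg2, egg3 below 0.05 m/s and z of egg1 in the frame of pan_floor between 0.012 and 0.034 m and z of egg2 in the frame of pan_floor between 0.012 and 0.034 m and z of egg3 in the frame of pan_floor between 0.012 and 0.034 m and horizontal distance between lid and pan_rim below 0.012 m and z of lid in the frame of pan_rim between -0.012 and 0.002 m and angle between lid's own z axis and vertical below 0.06 rad and linear speed of lid below 0.03 m/s and contact force between the fingers and lid below 0.2 N), for 0.3 s.
4. the lever is at the end of the cook slot, the lid still on (horizontal distance between lid and pan_rim below 0.012 m and z of lid in the frame of pan_rim between -0.012 and 0.002 m and angle between lid's own z axis and vertical below 0.06 rad and linear speed of lid below 0.03 m/s and value of joint across below 0.012 m and value of joint along above 0.096 m), for 0.2 s.
5. the start button is pressed down (value of joint across below 0.012 m and value of joint along above 0.096 m and value of joint start above 0.004 m), for 0.05 s.
At the end, for the whole second after the job is handed in: All eggs rest on the pan floor (centres within 82 mm of its axis, 12-34 mm up); lid seated within 12 mm of the axis, level to 0.06 rad, underside 6 mm below the rim (-12 to +2); lever in cook slot (along > 0.096, across < 0.012); button pressed (> 4 mm) after that, and up again; all at rest (all of step 4 and horizontal distance between each of egg0, egg1, egg2, egg3 and pan_floor below 0.082 m and z of egg0 in the frame of pan_floor between 0.012 and 0.034 m and linear speed of each of egg0, egg1, egg2, egg3 below 0.05 m/s and z of egg1 in the frame of pan_floor between 0.012 and 0.034 m and z of egg2 in the frame of pan_floor between 0.012 and 0.034 m and z of egg3 in the frame of pan_floor between 0.012 and 0.034 m and value of joint start below 0.002 m); the robot touches nothing.
It fails at once if one of the other things on the shelf is knocked or moved more than 40 mm (distance of any of soy, eggcup, spoon, mug, jar, tin from where it was at the start of the episode above 0.04 m).
It fails at once if the start button is pressed before the lever is in the cook slot (value of joint start above 0.004 m and value of joint along below 0.09 m).
Of egg0, egg1, egg2, egg3 only 2 to 4 are there at a start; the rules pass over those that are not, and their reading is None.
At some moment in a run one of lid may be knocked a few centimetres aside while the robot is not near it.
Once in a run the grip may slacken for a moment while it holds something.
It also fails if it takes over 208 s, if anything falls off the work surface, if the arm or the gripper's body presses on something with over 40 N, if the wrist force passes 120 N, or if a joint passes its speed limit or range.

## Working session

There is one attempt and no reset: what is moved stays moved. The work goes in short steps, Python scripts to look and compute and a tool call to move; the robot and the scene stay as the last step left them, time stands still between calls to the robot, and variables do not carry over. Pictures are saved under pics/ and viewed, at most 14 in all, crops included, and the job is handed in when it is done.

Besides the shell and the picture viewer there is one more tool, called after ">>>" by a JSON object that holds its "fn" and its "kwargs". jog_arm: Moves the arm, as the interface text tells. Its arguments: {"type":"object","properties":{"motion":{"type":"array","items":{"type":"array","items":{"type":"array","items":{"type":"number"}}}}},"required":["motion"]}

```bash
ls; mkdir -p pics
python3 - <<'E'
from cell import status,cams
import cv2
o=status.get_obs()
for k in ('time','tcp_pos','tcp_rot','wrist_force','grip_width','grip_force'):print(k,o[k])
for n in('scene','top'):
    i=cams.camera_info(n);print(n,i)
    cv2.imwrite(f'pics/{n}0.png',cams.camera(n)[:,:,::-1])
E
```

```text
pics
time 0.0
tcp_pos [219.51661022 611.27780021 302.95611851]
tcp_rot [-1.40478668e-04  1.71552689e-01  9.85174470e-01 -9.58004112e-04]
wrist_force [ 0.46121093  0.25406008 -0.23285407]
grip_width 0.9992995020922372
grip_force 0.0
scene {'mtx': array([[469.67485085,   0.        , 315.47169485],
       [  0.        , 469.67485085, 202.44116141],
       [  0.        ,   0.        ,   1.        ]]), 'R': array([[ 0.6412199 ,  0.76732601, -0.00691638],
       [ 0.5229531 , -0.44356899, -0.72785068],
       [-0.56156665,  0.46309539, -0.68570078]]), 't': array([-318.326798  , -196.45942223, 1898.06006821])}
top {'mtx': array([[363.25826909,   0.        , 323.86468551],
       [  0.        , 363.25826909, 194.46982139],
       [  0.        ,   0.        ,   1.        ]]), 'R': array([[ 0.00602087, -0.99988302,  0.01406073],
       [-0.99606543, -0.00723994, -0.08832469],
       [ 0.08841615, -0.01347362, -0.99599249]]), 't': array([  -9.71536512,  512.5714678 , 1297.44304719])}
```

View pics/scene0.png

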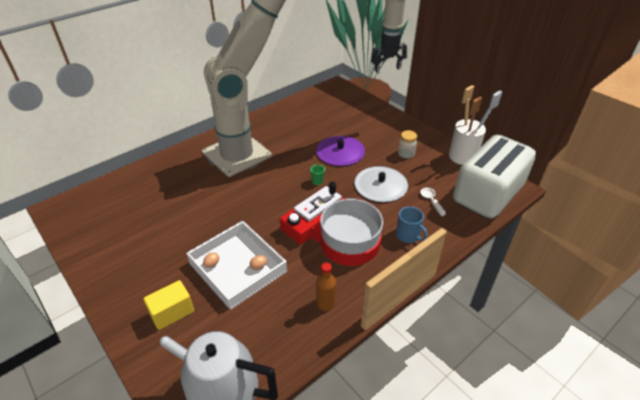

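View pics/top0.png

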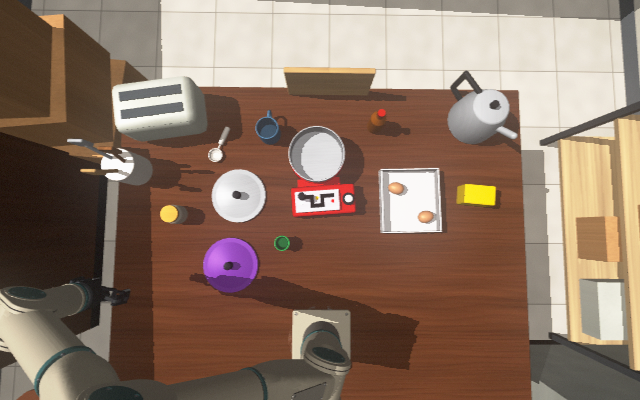

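Two eggs in the bin, at top (396,188) and (426,217). The pan is at (316,153), the console at (323,200), the steel lid at (238,195), and the purple decoy at (230,265).

```bash
cat > h.py <<'E'
import numpy as np,cv2
from cell import status,cams
def cast(n,uv,z):
    i=cams.camera_info(n);R=np.array(i['R']);t=np.array(i['t']);C=-R.T@t
    d=R.T@np.linalg.inv(i['mtx'])@np.array([uv[0],uv[1],1.])
    return C+d*(z-C[2])/d[2]
def proj(n,X):
    i=cams.camera_info(n);c=np.array(i['R'])@np.array(X,float)+i['t'];p=i['mtx']@c;return p[:2]/p[2]
def tri(uvs):  # {'scene':uv,'top':uv}
    A=np.zeros((3,3));b=np.zeros(3);rs=[]
    for n,uv in uvs.items():
        p=cast(n,uv,0);d=cast(n,uv,100)-p;d/=np.linalg.norm(d);P=np.eye(3)-np.outer(d,d);A+=P;b+=P@p;rs.append((P,p))
    X=np.linalg.solve(A,b);return X,[np.linalg.norm(P@(X-p)) for P,p in rs]
def img(n,f=None):
    a=cams.camera(n)
    if f:cv2.imwrite(f,a[:,:,::-1])
    return a
def blobs(mask,mn=20):
    k,l,s,c=cv2.connectedComponentsWithStats(mask.astype(np.uint8))
    return [(s[j,4],c[j].round(1),s[j,:4]) for j in range(1,k) if s[j,4]>=mn],l
def st():
    o=status.get_obs();print(o['time'],o['tcp_pos'].round(1),o['tcp_rot'].round(4),o['wrist_force'].round(1),round(o['grip_width'],3),round(o['grip_force'],1));return o
E
python3 - <<'E'
from h import *
for n in('top','scene'):
    a=cv2.imread(f'pics/{n}0.png');h=cv2.cvtColor(a,cv2.COLOR_BGR2HSV);H,S,V=[h[:,:,i].astype(int) for i in range(3)]
    red=((H<6)|(H>174))&(S>190)&(V>110)
    egg=(H>3)&(H<15)&(S>80)&(S<170)&(V>140)
    wh=(S<40)&(V>150)
    print(n)
    for nm,m in(('red',red),('egg',egg),('wh',wh),('blk',V<45)):
        print(nm,[(int(x[0]),x[1].tolist(),x[2].tolist()) for x in blobs(m,25)[0]] if 1 else 0)
a=cv2.imread('pics/top0.png')[110:235,190:450]
cv2.imwrite('pics/topc.png',cv2.resize(a,None,fx=3,fy=3,interpolation=cv2.INTER_CUBIC))
b=cv2.imread('pics/scene0.png')[170:270,270:390]
cv2.imwrite('pics/scc.png',cv2.resize(b,None,fx=6,fy=6,interpolation=cv2.INTER_CUBIC))
E
```

```text
top
red [(40, [381.0, 112.3], [378, 109, 7, 7]), (601, [322.6, 196.8], [291, 180, 64, 36])]
egg [(46, [58.1, 45.0], [53, 40, 11, 11]), (42, [57.6, 53.6], [53, 48, 11, 12]), (39, [118.0, 66.1], [112, 62, 13, 9]), (100, [58.1, 74.2], [52, 64, 12, 24]), (95, [55.5, 117.7], [45, 110, 21, 13]), (76, [103.9, 145.9], [95, 142, 18, 8]), (124, [82.2, 151.4], [71, 145, 29, 12]), (34, [65.3, 148.1], [60, 146, 10, 6]), (114, [395.9, 187.9], [388, 182, 16, 12]), (118, [425.6, 216.3], [418, 211, 15, 12]), (642, [590.3, 237.4], [576, 217, 32, 44])]
wh [(48333, [407.1, 70.8], [112, 0, 515, 334]), (224, [637.6, 35.2], [634, 8, 6, 73]), (90, [464.4, 85.0], [457, 79, 16, 10]), (324, [599.0, 130.4], [573, 121, 41, 15]), (210, [218.2, 148.2], [209, 127, 20, 35]), (74, [298.4, 141.2], [288, 126, 37, 40]), (121, [507.0, 131.9], [497, 126, 20, 13]), (1679, [321.9, 156.6], [294, 128, 51, 53]), (44, [73.8, 140.0], [67, 139, 15, 3]), (644, [118.0, 165.5], [101, 148, 33, 33]), (2120, [238.0, 195.4], [212, 169, 54, 53]), (3498, [409.7, 200.9], [379, 168, 63, 65]), (76, [114.4, 193.4], [111, 182, 7, 24]), (632, [
[... 1402 characters left out ...]
295, 186, 88, 57]), (153, [429.8, 195.8], [420, 188, 24, 26]), (2001, [19.3, 244.4], [0, 209, 46, 104]), (50, [293.7, 216.8], [289, 214, 10, 7]), (3334, [235.2, 264.4], [187, 221, 100, 87]), (1663, [58.8, 301.7], [34, 272, 51, 60]), (1701, [411.6, 317.4], [376, 275, 86, 78]), (10589, [524.8, 376.1], [370, 325, 270, 75]), (2407, [212.1, 356.4], [161, 332, 90, 56]), (129, [248.9, 378.3], [244, 371, 11, 17])]
blk [(506, [387.7, 49.0], [372, 32, 34, 38]), (33, [339.9, 143.5], [338, 140, 5, 8]), (30, [381.3, 176.9], [379, 173, 5, 8]), (50, [331.9, 187.6], [329, 183, 6, 11]), (654, [28.3, 353.8], [0, 333, 60, 43]), (75, [210.4, 350.0], [207, 345, 8, 11]), (543, [261.9, 379.0], [237, 361, 40, 39])]
```

View pics/topc.png

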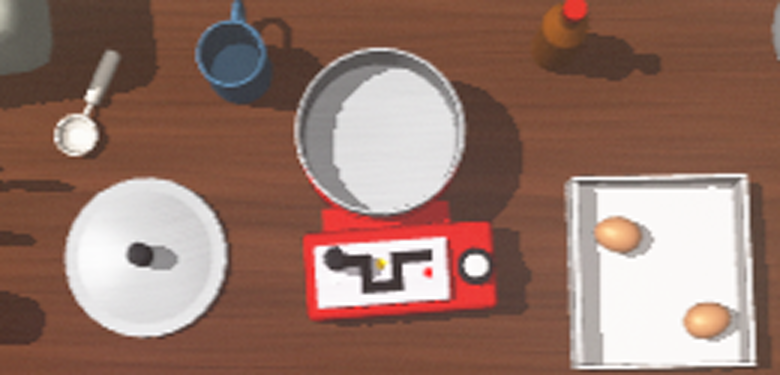

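View pics/scc.png

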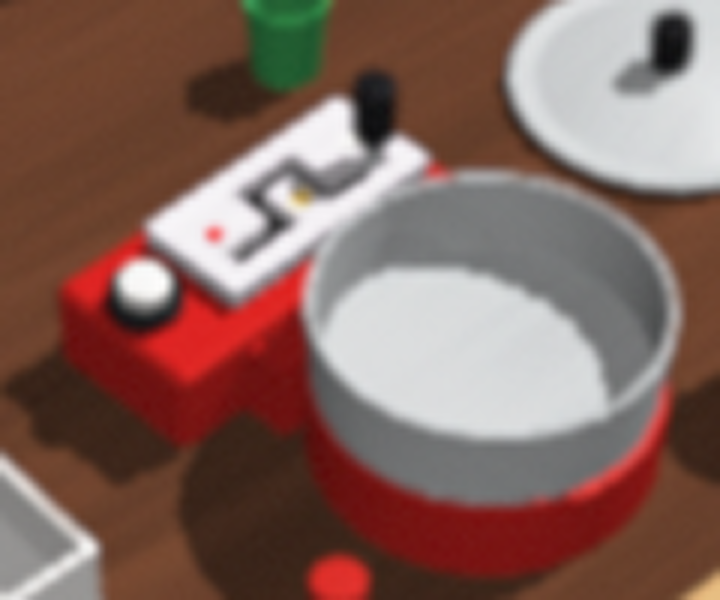

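The crops show the lever at the left end of the gate near the off slot, the button at topc (476,266), and an open path from the lever to the yellow dot and on to the red dot. Next I work out the poses.

Run:
```python
from h import *
from scipy.optimize import least_squares
ct=lambda u,v:((u+.5)/3-.5+190,(v+.5)/3-.5+110)
cs=lambda u,v:((u+.5)/6-.5+270,(v+.5)/6-.5+170)
# (camera,pixel, cooker-frame pt)
obs=[('top',ct(380,131),(85,0,110)),('top',ct(476,266),(-75,-100,82)),
('scene',cs(146,284),(-75,-100,82)),('scene',cs(492,306),(85,0,110))]
# dots/gate: print world
obs=[o for o in obs]
f=lambda p:np.concatenate([proj(n,(p[0]+np.cos(p[2])*X[0]-np.sin(p[2])*X[1],p[1]+np.sin(p[2])*X[0]+np.cos(p[2])*X[1],X[2]))-uv for n,uv,X in obs])
s=least_squares(f,[470,0,0],x_scale=[10,10,.1]);print('cooker',s.x,s.fun.round(1))
p=s.x;inv=lambda W:np.array([[np.cos(p[2]),np.sin(p[2])],[-np.sin(p[2]),np.cos(p[2])]])@(W[:2]-p[:2])
for nm,t,sc,z in(('yellow',(380,264),(301,196),74),('red',(428,272),(215,234),74),('cookend',(428,255),(240,256),74)):
    for n,uv in(('top',ct(*t)),('scene',cs(*sc))):
        W=cast(n,uv,z);print(nm,n,W.round(1),inv(W).round(1))
for n,uv,z in(('top',ct(335,258),130),('scene',(331.9,187.6),115)):
    W=cast(n,uv,z);print('knob',n,W.round(1),inv(W).round(1))
print(tri({'top':ct(335,258),'scene':(331.9,187.6)}))
for a,b in(((395.9,187.9),(257.7,261.7)),((425.6,216.3),(210.4,259.6))):
    print('egg',cast('top',a,27),cast('scene',b,27))
a=cv2.imread('pics/top0.png');h=cv2.cvtColor(a,cv2.COLOR_BGR2HSV);H,S,V=[h[:,:,i].astype(int) for i in range(3)]
egg=(H>3)&(H<15)&(S>80)&(S<190)&(V>100)
for r in((380,178,410,198),(412,204,440,224)):
    m=np.zeros_like(egg);m[r[1]:r[3],r[0]:r[2]]=egg[r[1]:r[3],r[0]:r[2]]
    ys,xs=np.nonzero(m);P=np.array([cast('top',q,27)[:2] for q in zip(xs,ys)]);w,v=np.linalg.eigh(np.cov(P.T));print('eggaxis',P.mean(0),4*np.sqrt(w),np.arctan2(v[1,1],v[0,1]))
wh=((S<45)&(V>110)).astype(np.uint8);wh[:165]=0;wh[225:]=0;wh[:,:205]=0;wh[:,272:]=0
c=max(cv2.findContours(wh,0,2)[0],key=cv2.contourArea);e=cv2.fitEllipse(cv2.convexHull(c));print('lid',e,cast('top',e[0],8),cast('top',ct(141,253),54))
print(tri({'top':ct(141,254),'scene':(381.3,176.9)}))
W=np.array([cast('top',q,50)[:2] for q in [ct(570,180),ct(746,177),ct(754,365),ct(573,367)]]);print('bin',W.round())
for n,uv in(('mug',(267,127)),('jar',(172,214)),('cup',(282,243)),('soy',(378,120))):print(n,cast('top',uv,60).round())
```

```text
cooker [5.63935434e+02 1.39518496e+01 7.50163728e-02] [ 0.4 -0.7  0.3 -0.6 -0.2 -0.9 -0.1 -1. ]
yellow top [496.7  20.6  74. ] [-66.6  11.7]
yellow scene [495.   20.7  74. ] [-68.3  11.9]
red top [487.8 -35.3  74. ] [-79.7 -43.4]
red scene [487.6 -35.4  74. ] [-79.8 -43.5]
cookend top [507.6 -35.2  74. ] [-59.9 -44.8]
cookend scene [509.9 -35.8  74. ] [-57.6 -45.6]
knob top [498.6  70.2 130. ] [-61.  61.]
knob scene [499.9  69.7 115. ] [-59.6  60.4]
(array([499.6021824 ,  70.63887885, 114.29515832]), [np.float64(0.4626338579192345), np.float64(0.46263385791919015)])
egg [ 538.15095442 -268.23367435   27.        ] [ 537.47471283 -267.12854036   27.        ]
egg [ 435.64164927 -374.7930998    27.        ] [ 435.41260708 -374.83958109   27.        ]
eggaxis [ 538.24394625 -268.34506689] [45.94371599 60.1737323 ] 1.4613532128937285
eggaxis [ 435.66263653 -374.71087416] [45.2356775  58.48612774] 1.874318856404689
lid ((238.29910278320312, 195.4479217529297), (52.65699768066406, 54.211700439453125), 70.47685241699219) [508.06057102 306.8354816    8.        ] [509.27703159 302.50914984  54.        ]
(array([509.19048023, 305.62434342,  38.80547417]), [np.float64(0.3668950537026798), np.float64(0.3668950537027729)])
bin [[ 601. -206.]
 [ 606. -417.]
 [ 382. -422.]
 [ 378. -208.]]
mug [750. 199.  60.]
jar [437. 524.  60.]
cup [338. 139.  60.]
soy [ 780. -199.   60.]
```

Poses agree between the views: the cooker is at about (564, 14) with yaw 0.075, and the lever is near along 3, across 0. I'll write a helper for the shifts, then move.

```bash
cat >> h.py <<'E'
from scipy.spatial.transform import Rotation as Ro
def ck(x,y): # cooker xy -> world xy
    c,s=np.cos(.075),np.sin(.075);return np.array([563.9+c*x-s*y,13.95+s*x+c*y])
def rot(psi):
    c,s=np.cos(np.radians(psi)),np.sin(np.radians(psi));return Ro.from_matrix(np.array([[-s,c,0],[c,s,0],[0,0,-1.]]).T.reshape(3,3).T)
def go(*pts):  # pts (x,y,z,psi_deg): prints rows' numbers from the present pose
    o=st();q=o['tcp_rot'];R0=Ro.from_quat([q[1],q[2],q[3],q[0]])
    for x,y,z,psi in pts:
        R1=rot(psi);d=R0.inv().apply(np.array([x,y,z])-o['tcp_pos'])/200;r=(R0.inv()*R1).as_rotvec()/np.pi
        print('shift',d.round(4),'turn',r.round(4),'rows>=',np.ceil(max(np.linalg.norm(d)*200/62.5,np.linalg.norm(r)*180/10.7)),'OVER' if abs(d).max()>1 else '', 'rel',round(psi-np.degrees(np.arctan2(y,x)),0))
E
python3 - <<'E'
from h import *
print(rot(70.2).as_matrix().round(2))
go((315,430,300,76),(407,252,300,82),(499.5,70.5,300,94.3))
E
```

```text
[[-0.94  0.34  0.  ]
 [ 0.34  0.94  0.  ]
 [ 0.    0.   -1.  ]]
0.1 [219.5 611.3 303.1] [-1.000e-04  1.716e-01  9.852e-01 -9.000e-04] [-0.1  0.1  0.5] 1.001 0.0
shift [-0.7558 -0.6919  0.0165] turn [-0.0006 -0.     -0.032 ] rows>= 4.0  rel 22.0
shift [-1.4895 -1.374   0.0177] turn [-0.0006 -0.     -0.0653] rows>= 7.0 OVER rel 50.0
shift [-2.2316 -2.0718  0.019 ] turn [-6.000e-04 -1.000e-04 -1.336e-01] rows>= 10.0 OVER rel 86.0
```

>>> {"fn": "jog_arm", "kwargs": {"motion": [[[-0.97,-0.9,0,0,0,-0.04,-1],[-0.97,-0.9,0,0,0,-0.04,-1],[-0.97,-0.9,0,0,0,-0.04,-1],[-0.97,-0.9,0,0,0,-0.04,-1],[-0.97,-0.9,0,0,0,-0.04,-1],[-0.97,-0.9,0,0,0,-0.04,-1]]]}}

```text
time: 0.85
tcp_pos: [341.8, 376.3, 304.0]
tcp_rot: [-0.0, 0.11, 0.994, 0.0]
wrist_force: [-0.1, 0.0, -0.1]
grip_width: 0.999
grip_force: 0.0
```

```bash
python3 -c "
from h import *
go((425,210,300,85),(499.5,70.5,240,94.3))"
```

```text
0.85 [341.8 376.3 304. ] [-1.000e-04  1.104e-01  9.939e-01  1.000e-04] [-0.1  0.  -0.1] 0.999 0.0
shift [-0.5882 -0.7201  0.0195] turn [ 0.0001 -0.0001 -0.0427] rows>= 3.0  rel 59.0
shift [-1.1047 -1.3189  0.3193] turn [ 0.0001 -0.     -0.0943] rows>= 6.0 OVER rel 86.0
```

>>> {"fn": "jog_arm", "kwargs": {"motion": [[[-0.8,-0.96,0.1,0,0,-0.094,-1],[-0.8,-0.96,0.1,0,0,-0.094,-1],[-0.8,-0.96,0.1,0,0,-0.094,-1],[-0.8,-0.96,0.1,0,0,-0.094,-1],[-0.8,-0.96,0.1,0,0,-0.094,-1],[-0.8,-0.96,0.1,0,0,-0.094,-1]]]}}

```text
time: 1.6
tcp_pos: [455.7, 156.8, 283.7]
tcp_rot: [-0.0, -0.039, 0.999, 0.001]
wrist_force: [-0.4, 0.8, -0.1]
grip_width: 1.002
grip_force: 0.0
```

```bash
python3 -c "
from h import *
go((499.5,70.5,230,94.3),(499.5,70.5,170,94.3))"
```

```text
1.6 [455.7 156.8 283.7] [-2.000e-04 -3.920e-02  9.992e-01  8.000e-04] [-0.4  0.8 -0.1] 1.002 0.0
shift [-0.1845 -0.4477  0.2679] turn [ 0.0005 -0.0001  0.0011] rows>= 2.0  rel 86.0
shift [-0.1845 -0.4482  0.5679] turn [ 0.0005 -0.0001  0.0011] rows>= 3.0  rel 86.0
```

>>> {"fn": "jog_arm", "kwargs": {"motion": [[[-0.184,-0.448,0.2,0,0,0,-1],[-0.184,-0.448,0.2,0,0,0,-1],[-0.184,-0.448,0.2,0,0,0,-1],[-0.184,-0.448,0.2,0,0,0,-0.4],[-0.184,-0.448,0.4,0,0,0,-0.4],[-0.184,-0.448,0.568,0,0,0,-0.4],[-0.184,-0.448,0.568,0,0,0,-0.4],[-0.184,-0.448,0.568,0,0,0,0],[-0.184,-0.448,0.568,0,0,0,0.2],[-0.184,-0.448,0.568,0,0,0,0.3],[-0.184,-0.448,0.568,0,0,0,0.35],[-0.184,-0.448,0.568,0,0,0,0.38]]]}}

```text
time: 3.1
tcp_pos: [499.6, 68.3, 170.6]
tcp_rot: [0.0, -0.038, 0.999, 0.0]
wrist_force: [0.9, 0.4, 1.4]
grip_width: 0.309
grip_force: 0.6
```

```bash
python3 -c "
from h import *
st();img('top','pics/t1.png');a=img('scene','pics/s1.png')[150:250,270:390,::-1]
cv2.imwrite('pics/s1c.png',cv2.resize(a,None,fx=5,fy=5,interpolation=2))"
```

```text
3.1 [499.6  68.3 170.6] [ 4.000e-04 -3.810e-02  9.993e-01  2.000e-04] [0.9 0.4 1.4] 0.309 0.6
```

View pics/s1c.png

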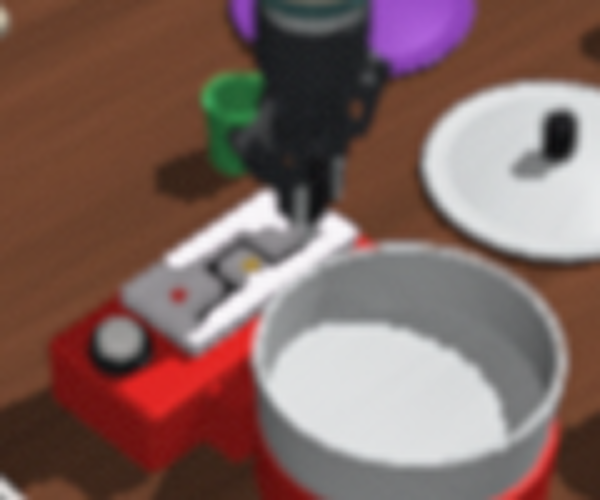

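The fingers straddle the knob with light contact. I'll grip it and slide along the first run.

>>> {"fn": "jog_arm", "kwargs": {"motion": [[[0,0,0,0,0,0,1],[0,0,0,0,0,0,1],[0,0,0,0,0,0,1]]]}}

```text
time: 3.58
tcp_pos: [499.5, 68.1, 170.6]
tcp_rot: [0.0, -0.038, 0.999, 0.0]
wrist_force: [-0.2, 2.5, 6.2]
grip_width: 0.29
grip_force: 58.6
```

```bash
python3 -c "
from h import *
P=lambda a,c:(*ck(-59-c,64-a),170.6,94.3)
go(P(20,0),P(36,0),P(36,16),P(36,32),P(54,32))"
```

```text
3.575 [499.5  68.1 170.6] [ 2.000e-04 -3.810e-02  9.993e-01  1.000e-04] [-0.2  2.5  6.2] 0.29 58.6
shift [-0.0055 -0.0742 -0.0002] turn [0.     0.0002 0.0004] rows>= 1.0  rel 88.0
shift [-0.0054 -0.1542 -0.0002] turn [0.     0.0002 0.0004] rows>= 1.0  rel 90.0
shift [ 0.0746 -0.1541 -0.0003] turn [0.     0.0002 0.0004] rows>= 1.0  rel 90.0
shift [ 0.1546 -0.154  -0.0003] turn [0.     0.0002 0.0004] rows>= 1.0  rel 90.0
shift [ 0.1547 -0.244  -0.0003] turn [0.     0.0002 0.0004] rows>= 1.0  rel 92.0
```

>>> {"fn": "jog_arm", "kwargs": {"motion": [[[-0.005,-0.04,0,0,0,0,1],[-0.005,-0.075,0,0,0,0,1],[-0.005,-0.11,0,0,0,0,1],[-0.005,-0.14,0,0,0,0,1],[-0.005,-0.154,0,0,0,0,1],[-0.005,-0.154,0,0,0,0,1],[-0.005,-0.154,0,0,0,0,1]]]}}

```text
time: 4.45
tcp_pos: [502.7, 36.8, 170.6]
tcp_rot: [0.0, -0.038, 0.999, -0.0]
wrist_force: [-0.9, -0.5, 5.3]
grip_width: 0.286
grip_force: 58.7
```

```bash
python3 -c "
from h import *
P=lambda a,c:(*ck(-59-c,64-a),170.6,94.3)
go(P(36,0),P(36,32),P(54,32))"
```

```text
4.45 [502.7  36.8 170.6] [ 0.000e+00 -3.780e-02  9.993e-01 -3.000e-04] [-0.9 -0.5  5.3] 0.286 58.7
shift [-0.0015  0.0033 -0.0001] turn [-0.0002  0.      0.0002] rows>= 1.0  rel 90.0
shift [ 0.1585  0.0034 -0.0002] turn [-0.0002  0.      0.0002] rows>= 1.0  rel 90.0
shift [ 1.586e-01 -8.660e-02 -1.000e-04] turn [-0.0002  0.      0.0002] rows>= 1.0  rel 92.0
```

>>> {"fn": "jog_arm", "kwargs": {"motion": [[[0.03,0.003,0,0,0,0,1],[0.06,0.003,0,0,0,0,1],[0.09,0.003,0,0,0,0,1],[0.12,0.003,0,0,0,0,1],[0.158,0.003,0,0,0,0,1],[0.158,0.003,0,0,0,0,1],[0.158,0.003,0,0,0,0,1]]]}}

```text
time: 5.32
tcp_pos: [469.9, 35.3, 170.4]
tcp_rot: [-0.001, -0.038, 0.999, -0.0]
wrist_force: [-0.6, -1.2, 8.4]
grip_width: 0.291
grip_force: 58.8
```

```bash
python3 -c "
from h import *
P=lambda a,c:(*ck(-59-c,64-a),170.6,94.3)
go(P(36,32),P(54,32))"
```

```text
5.325 [469.9  35.3 170.4] [-1.000e-03 -3.800e-02  9.993e-01 -2.000e-04] [-0.6 -1.2  8.4] 0.291 58.8
shift [-0.0059 -0.0018 -0.0008] turn [-0.0001 -0.0006  0.0003] rows>= 1.0  rel 90.0
shift [-0.0058 -0.0918 -0.0007] turn [-0.0001 -0.0006  0.0003] rows>= 1.0  rel 92.0
```

Now along to 54, open a little, then raise fully.

>>> {"fn": "jog_arm", "kwargs": {"motion": [[[-0.004,-0.03,0,0,0,0,1],[-0.004,-0.06,0,0,0,0,1],[-0.004,-0.09,0,0,0,0,1],[-0.004,-0.09,0,0,0,0,1],[-0.004,-0.09,0,0,0,0,1]]]}}

```text
time: 5.95
tcp_pos: [472.3, 17.4, 170.4]
tcp_rot: [-0.001, -0.038, 0.999, -0.0]
wrist_force: [0.1, -1.0, 7.8]
grip_width: 0.286
grip_force: 58.9
```

>>> {"fn": "jog_arm", "kwargs": {"motion": [[[0,0,0,0,0,0,0],[0,0,0,0,0,0,-0.4],[0,0,0,0,0,0,-0.4],[0,0,0,0,0,0,-0.4],[0,0,-0.1,0,0,0,-0.4],[0,0,-0.3,0,0,0,-0.4],[0,0,-0.6,0,0,0,-0.4],[0,0,-0.6,0,0,0,-0.4]]]}}

```text
time: 6.95
tcp_pos: [475.5, 17.9, 294.2]
tcp_rot: [0.004, -0.038, 0.999, 0.0]
wrist_force: [0.0, -0.3, -0.9]
grip_width: 0.702
grip_force: 0.0
```

```bash
python3 -c "
from h import *
go((510,-120,250,40),(538.2,-268.2,250,-6.3))
img('top','pics/t2.png');a=img('scene','pics/s2.png')[150:250,270:390,::-1]
cv2.imwrite('pics/s2c.png',cv2.resize(a,None,fx=5,fy=5,interpolation=2))"
```

```text
6.95 [475.5  17.9 294.2] [ 4.500e-03 -3.800e-02  9.993e-01  2.000e-04] [ 0.  -0.3 -0.9] 0.702 0.0
shift [-0.1174 -0.7009  0.222 ] turn [0.0014 0.0026 0.302 ] rows>= 6.0  rel 53.0
shift [-0.2017 -1.4504  0.2227] turn [0.0025 0.0021 0.5592] rows>= 10.0 OVER rel 20.0
```

View pics/s2c.png

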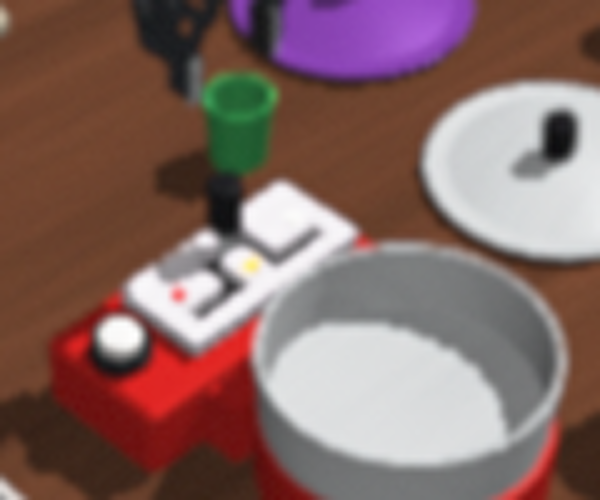

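The lever stands free beside the yellow dot, at preheat. On to the first egg.

>>> {"fn": "jog_arm", "kwargs": {"motion": [[[-0.12,-0.9,0.2,0,0,0.3,-0.5],[-0.12,-0.9,0.2,0,0,0.4,-0.5],[-0.12,-0.9,0.2,0,0,0.559,-0.5],[-0.12,-0.9,0.2,0,0,0.559,-0.5],[-0.12,-0.9,0.2,0,0,0.559,-0.5],[-0.12,-0.9,0.2,0,0,0.559,-0.5],[-0.12,-0.9,0.2,0,0,0.559,-0.5],[-0.12,-0.9,0.2,0,0,0.559,-0.5],[-0.12,-0.9,0.2,0,0,0.559,-0.5],[-0.12,-0.9,0.2,0,0,0.559,-0.5],[-0.12,-0.9,0.2,0,0,0.559,-0.5],[-0.12,-0.9,0.2,0,0,0.559,-0.5]]]}}

```text
time: 8.55
tcp_pos: [510.4, -159.7, 249.4]
tcp_rot: [-0.001, 0.744, 0.668, -0.001]
wrist_force: [-0.2, 0.0, 0.6]
grip_width: 0.749
grip_force: 0.0
```

```bash
python3 -c "
from h import *
go((538.2,-268.2,120,-6.3),(538.2,-268.2,78,-6.3))"
```

```text
8.55 [ 510.4 -159.7  249.4] [-8.000e-04  7.442e-01  6.679e-01 -7.000e-04] [-0.2  0.   0.6] 0.749 0.0
shift [-0.5243  0.1979  0.6464] turn [-0.0007  0.      0.0006] rows>= 3.0  rel 20.0
shift [-0.5243  0.1983  0.8564] turn [-0.0007  0.      0.0006] rows>= 4.0  rel 20.0
```

>>> {"fn": "jog_arm", "kwargs": {"motion": [[[-0.524,0.198,0.2,0,0,0,-0.5],[-0.524,0.198,0.4,0,0,0,-0.5],[-0.524,0.198,0.55,0,0,0,-0.5],[-0.524,0.198,0.65,0,0,0,-0.5],[-0.524,0.198,0.75,0,0,0,-0.5],[-0.524,0.198,0.82,0,0,0,-0.5],[-0.524,0.198,0.856,0,0,0,-0.5],[-0.524,0.198,0.856,0,0,0,-0.5]]]}}

```text
time: 9.55
tcp_pos: [539.1, -268.1, 79.2]
tcp_rot: [0.0, 0.744, 0.668, 0.0]
wrist_force: [0.6, 0.5, 0.4]
grip_width: 0.752
grip_force: 0.0
```

>>> {"fn": "jog_arm", "kwargs": {"motion": [[[0,0,0,0,0,0,-0.2],[0,0,0,0,0,0,0],[0,0,0,0,0,0,0.2],[0,0,0,0,0,0,1],[0,0,0,0,0,0,1],[0,0,0,0,0,0,1],[0,0,-0.05,0,0,0,1],[0,0,-0.15,0,0,0,1],[0,0,-0.35,0,0,0,1],[0,0,-0.6,0,0,0,1],[0,0,-0.75,0,0,0,1],[0,0,-0.75,0,0,0,1],[0,0,-0.75,0,0,0,1]]]}}

```text
time: 11.18
tcp_pos: [538.5, -268.0, 229.1]
tcp_rot: [-0.0, 0.745, 0.668, 0.0]
wrist_force: [-0.7, 1.2, -0.8]
grip_width: 0.498
grip_force: 60.9
```

```bash
python3 -c "
from h import *
x,y=ck(85,0);print(x,y)
go((600,-110,228,0),(x,y-36,228,0))
a=img('top','pics/t3.png');"
```

```text
648.6610495395377 20.3190251181831
11.175 [ 538.5 -268.   229.1] [-3.000e-04  7.446e-01  6.675e-01  1.000e-04] [-0.7  1.2 -0.8] 0.498 60.9
shift [0.8186 0.2196 0.006 ] turn [-0.0001 -0.0002 -0.0347] rows>= 3.0  rel 10.0
shift [1.3138 0.4101 0.0062] turn [-0.0001 -0.0002 -0.0347] rows>= 5.0 OVER rel 1.0
```

Egg held at 42 mm opening.

>>> {"fn": "jog_arm", "kwargs": {"motion": [[[0.3,0.09,0,0,0,-0.035,1],[0.6,0.18,0,0,0,-0.035,1],[0.9,0.28,0,0,0,-0.035,1],[0.95,0.3,0,0,0,-0.035,1],[0.95,0.3,0,0,0,-0.035,1],[0.95,0.3,0,0,0,-0.035,1]]]}}

```text
time: 11.98
tcp_pos: [618.1, -88.5, 228.6]
tcp_rot: [-0.0, 0.708, 0.706, -0.001]
wrist_force: [-0.4, 0.3, -0.5]
grip_width: 0.497
grip_force: 62.2
```

```bash
python3 -c "
from h import *
x,y=ck(85,0)
go((x,y-36,228,0),(x,y-36,136,0))"
```

```text
11.975 [618.1 -88.5 228.6] [-1.000e-04  7.079e-01  7.063e-01 -1.100e-03] [-0.4  0.3 -0.5] 0.497 62.2
shift [0.3646 0.1518 0.0023] turn [-0.0005  0.0005 -0.0007] rows>= 2.0  rel 1.0
shift [0.3653 0.1525 0.4623] turn [-0.0005  0.0005 -0.0007] rows>= 2.0  rel 1.0
```

>>> {"fn": "jog_arm", "kwargs": {"motion": [[[0.2,0.08,0,0,0,0,1],[0.365,0.152,0,0,0,0,1],[0.365,0.152,0.1,0,0,0,1],[0.365,0.152,0.2,0,0,0,1],[0.365,0.152,0.3,0,0,0,1],[0.365,0.152,0.4,0,0,0,1],[0.365,0.152,0.45,0,0,0,1],[0.365,0.152,0.462,0,0,0,1],[0.365,0.152,0.462,0,0,0,1],[0.365,0.152,0.462,0,0,0,1]]]}}

```text
time: 13.22
tcp_pos: [650.1, -13.1, 137.5]
tcp_rot: [0.001, 0.707, 0.707, 0.0]
wrist_force: [0.1, 0.3, 0.6]
grip_width: 0.497
grip_force: 62.3
```

```bash
python3 -c "
from h import *
st()"
```

```text
13.225 [650.1 -13.1 137.5] [5.000e-04 7.068e-01 7.074e-01 5.000e-04] [0.1 0.3 0.6] 0.497 62.3
```

>>> {"fn": "jog_arm", "kwargs": {"motion": [[[0,0,0.014,0,0,0,1],[0,0,0.014,0,0,0,1],[0,0,0.014,0,0,0,0],[0,0,0.014,0,0,0,-0.1],[0,0,0.014,0,0,0,-0.2],[0,0,0.014,0,0,0,-0.35],[0,0,0.014,0,0,0,-0.35],[0,0,-0.1,0,0,0,-0.35],[0,0,-0.3,0,0,0,-0.4],[0,0,-0.5,0,0,0,-0.5],[0,0,-0.5,0,0,0,-0.5]]]}}

```text
time: 14.6
tcp_pos: [651.5, -13.6, 240.2]
tcp_rot: [0.003, 0.707, 0.707, 0.002]
wrist_force: [-0.2, -0.1, -0.2]
grip_width: 0.753
grip_force: 0.0
```

```bash
python3 -c "
from h import *
go((560,-180,235,17),(435.6,-374.8,235,17.4))
a=img('top','pics/t4.png')
s=img('scene','pics/s4.png')
for n,a in(('top',a),('scene',s)):
    H,S,V=[x.astype(int) for x in cv2.split(cv2.cvtColor(a,cv2.COLOR_RGB2HSV))]
    for b in blobs((H>3)&(H<15)&(S>80)&(S<190)&(V>90),60)[0]:
        if 180<b[1][0]<460 and b[1][1]>120: print(n,b[0],b[1],cast(n,b[1],27),cast(n,b[1],82))"
```

```text
14.6 [651.5 -13.6 240.2] [0.0026 0.7069 0.7073 0.0023] [-0.2 -0.1 -0.2] 0.753 0.0
shift [-0.8318 -0.4581  0.0232] turn [ 0.0021  0.0004 -0.0942] rows>= 4.0  rel 35.0
shift [-1.8054 -1.0807  0.0193] turn [ 0.0021  0.0004 -0.0964] rows>= 7.0 OVER rel 58.0
top 26888 [216.3 270.4] [239.47506024 373.15460734  27.        ] [246.03917632 357.97727583  82.        ]
top 28869 [459.1 261.4] [ 275.03179508 -492.26567907   27.        ] [ 280.10381475 -471.12666976   82.        ]
top 132 [367.  164.3] [ 624.1137887  -163.28329356   27.        ] [ 614.53699456 -155.94964175   82.        ]
top 10422 [364.6 262. ] [ 271.32253866 -153.11949899   27.        ] [ 276.5502129  -146.21235882   82.        ]
top 128 [425.4 216.3] [ 435.63698461 -374.06667424   27.        ] [ 433.96939708 -357.88774665   82.        ]
scene 41891 [291.  263.2] [ 608.77509149 -192.00533015   27.        ] [ 645.98224304 -217.81083456   82.        ]
scene 11756 [264.5 172.9] [199.48375779  -1.49304587  27.        ] [256.62440291 -36.57696661  82.        ]
scene 3970 [403.9 172.8] [538.01955286 397.73329809  27.        ] [578.67267299 343.20607351  82.        ]
scene 138 [343.1 231.4] [613.26018299  21.05655796  27.        ] [650.24889957 -15.12558389  82.        ]
scene 157 [210.8 259.7] [ 436.56830456 -374.09494926   27.        ] [ 482.16234975 -391.03224183   82.        ]
scene 109 [301.4 268.4] [ 645.39567392 -180.21042776   27.        ] [ 680.81931313 -206.59037289   82.        ]
scene 118 [262.3 381.4] [ 862.34040165 -478.6758218    27.        ] [ 887.1982996  -490.51976892   82.        ]
```

The first egg lies in the pan at (650,-15). Now the second.

>>> {"fn": "jog_arm", "kwargs": {"motion": [[[-0.9,-0.54,0.02,0,0,-0.05,-0.5],[-0.9,-0.54,0.02,0,0,-0.096,-0.5],[-0.9,-0.54,0.02,0,0,-0.096,-0.5],[-0.9,-0.54,0.02,0,0,-0.096,-0.5],[-0.9,-0.54,0.02,0,0,-0.096,-0.5],[-0.9,-0.54,0.02,0,0,-0.096,-0.5]]]}}

```text
time: 15.45
tcp_pos: [542.4, -191.2, 231.8]
tcp_rot: [-0.001, 0.592, 0.806, 0.0]
wrist_force: [0.5, -0.4, 0.9]
grip_width: 0.75
grip_force: 0.0
```

```bash
python3 -c "
from h import *
go((435.6,-374.6,235,17.4),(435.6,-374.6,78,17.4))"
```

```text
15.45 [ 542.4 -191.2  231.8] [-8.000e-04  5.917e-01  8.061e-01  4.000e-04] [ 0.5 -0.4  0.9] 0.75 0.0
shift [-0.7146 -0.7843 -0.0169] turn [-0.0001 -0.0006  0.0002] rows>= 4.0  rel 58.0
shift [-0.716  -0.7841  0.768 ] turn [-0.0001 -0.0006  0.0002] rows>= 5.0  rel 58.0
```

>>> {"fn": "jog_arm", "kwargs": {"motion": [[[-0.2,-0.2,0,0,0,0,-0.5],[-0.45,-0.5,0,0,0,0,-0.5],[-0.715,-0.784,0,0,0,0,-0.5],[-0.715,-0.784,0.1,0,0,0,-0.5],[-0.715,-0.784,0.3,0,0,0,-0.5],[-0.715,-0.784,0.5,0,0,0,-0.5],[-0.715,-0.784,0.6,0,0,0,-0.5],[-0.715,-0.784,0.7,0,0,0,-0.5],[-0.715,-0.784,0.75,0,0,0,-0.5],[-0.715,-0.784,0.768,0,0,0,-0.5],[-0.715,-0.784,0.768,0,0,0,-0.5]]]}}

```text
time: 16.82
tcp_pos: [435.2, -376.1, 79.3]
tcp_rot: [0.0, 0.592, 0.806, 0.0]
wrist_force: [0.5, 0.2, -0.9]
grip_width: 0.75
grip_force: 0.0
```

>>> {"fn": "jog_arm", "kwargs": {"motion": [[[0,0,0,0,0,0,-0.2],[0,0,0,0,0,0,0],[0,0,0,0,0,0,0.2],[0,0,0,0,0,0,1],[0,0,0,0,0,0,1],[0,0,0,0,0,0,1],[0,0,-0.05,0,0,0,1],[0,0,-0.15,0,0,0,1],[0,0,-0.35,0,0,0,1],[0,0,-0.6,0,0,0,1],[0,0,-0.75,0,0,0,1],[0,0,-0.75,0,0,0,1],[0,0,-0.75,0,0,0,1]]]}}

```text
time: 18.45
tcp_pos: [434.2, -375.8, 228.7]
tcp_rot: [-0.001, 0.593, 0.806, 0.0]
wrist_force: [0.4, -0.6, -0.6]
grip_width: 0.496
grip_force: 60.9
```

```bash
python3 -c "
from h import *
x,y=ck(85,0)
go((560,-200,228,10),(x,y+36,228,0))"
```

```text
18.45 [ 434.2 -375.8  228.7] [-6.000e-04  5.925e-01  8.056e-01  1.000e-04] [ 0.4 -0.6 -0.6] 0.496 60.9
shift [0.6519 0.8623 0.0037] turn [-0.0002 -0.0003  0.0407] rows>= 4.0  rel 30.0
shift [1.7433 1.6672 0.0045] turn [-0.0002 -0.0003  0.0963] rows>= 8.0 OVER rel -5.0
```

>>> {"fn": "jog_arm", "kwargs": {"motion": [[[0.25,0.24,0,0,0,0.03,1],[0.5,0.48,0,0,0,0.06,1],[0.75,0.72,0,0,0,0.096,1],[0.9,0.86,0,0,0,0.096,1],[0.9,0.86,0,0,0,0.096,1],[0.9,0.86,0,0,0,0.096,1]]]}}

```text
time: 19.2
tcp_pos: [544.3, -153.4, 227.9]
tcp_rot: [-0.001, 0.707, 0.708, -0.001]
wrist_force: [0.1, -0.5, 0.4]
grip_width: 0.498
grip_force: 60.8
```

```bash
python3 -c "
from h import *
x,y=ck(85,0)
go((x,y+36,228,0),(x,y+36,136,0))"
```

```text
19.2 [ 544.3 -153.4  227.9] [-0.0009  0.7067  0.7076 -0.0011] [ 0.1 -0.5  0.4] 0.498 60.8
shift [ 1.0478  0.523  -0.0025] turn [-0.0009  0.0001  0.0004] rows>= 4.0 OVER rel -5.0
shift [1.0479 0.5243 0.4575] turn [-0.0009  0.0001  0.0004] rows>= 5.0 OVER rel -5.0
```

>>> {"fn": "jog_arm", "kwargs": {"motion": [[[0.3,0.15,0,0,0,0,1],[0.6,0.3,0,0,0,0,1],[0.85,0.45,0,0,0,0,1],[0.95,0.524,0,0,0,0,1],[0.95,0.524,0,0,0,0,1],[0.95,0.524,0,0,0,0,1]]]}}

```text
time: 19.95
tcp_pos: [649.0, 33.5, 228.6]
tcp_rot: [0.0, 0.708, 0.706, -0.001]
wrist_force: [0.6, -1.1, -0.3]
grip_width: 0.496
grip_force: 60.9
```

>>> {"fn": "jog_arm", "kwargs": {"motion": [[[0.1,0,0,0,0,0,1],[0.1,0,0.1,0,0,0,1],[0.1,0,0.2,0,0,0,1],[0.1,0,0.3,0,0,0,1],[0.1,0,0.4,0,0,0,1],[0.1,0,0.44,0,0,0,1],[0.1,0,0.455,0,0,0,1],[0.1,0,0.455,0,0,0,1],[0.1,0,0.455,0,0,0,1]]]}}

```text
time: 21.08
tcp_pos: [650.3, 56.8, 138.8]
tcp_rot: [0.0, 0.707, 0.707, 0.001]
wrist_force: [-0.4, 0.3, 0.4]
grip_width: 0.498
grip_force: 60.9
```

>>> {"fn": "jog_arm", "kwargs": {"motion": [[[0,0,0.02,0,0,0,1],[0,0,0.02,0,0,0,1],[0,0,0.02,0,0,0,0],[0,0,0.02,0,0,0,-0.1],[0,0,0.02,0,0,0,-0.2],[0,0,0.02,0,0,0,-0.35],[0,0,0.02,0,0,0,-0.35],[0,0,-0.1,0,0,0,-0.35],[0,0,-0.3,0,0,0,-0.4],[0,0,-0.5,0,0,0,-0.5],[-0.2,0.3,-0.6,0,0,0,-0.5],[-0.2,0.3,-0.6,0,0,0,-0.5],[-0.6,0.7,-0.6,0,0,0,-0.5],[-0.6,0.7,-0.6,0,0,0,-0.5],[-0.6,0.7,-0.6,0,0,0,-0.5]]]}}

```text
time: 22.95
tcp_pos: [790.3, -68.5, 256.1]
tcp_rot: [0.001, 0.709, 0.705, -0.002]
wrist_force: [0.3, -0.3, 0.3]
grip_width: 0.75
grip_force: 0.0
```

```bash
python3 -c "
from h import *
st();a=img('top','pics/t5.png');img('scene','pics/s5.png')
cv2.imwrite('pics/t5c.png',cv2.resize(a[110:235,190:450,::-1],None,fx=3,fy=3,interpolation=2))"
```

```text
22.95 [790.3 -68.5 256.1] [ 7.000e-04  7.087e-01  7.055e-01 -1.800e-03] [ 0.3 -0.3  0.3] 0.75 0.0
```

View pics/t5c.png

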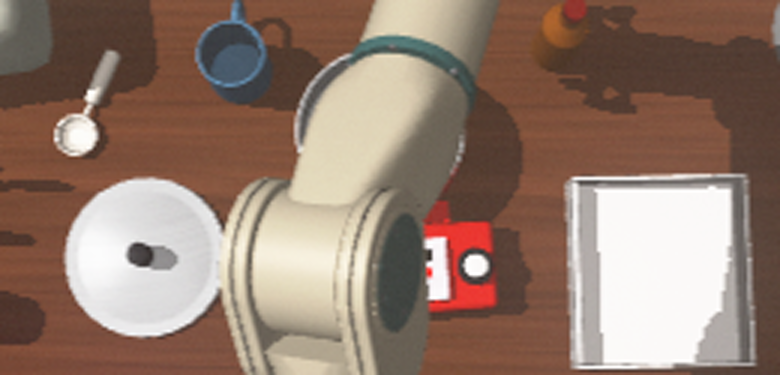

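The bin is empty, the lid has not moved, and the arm hides part of the pan. Moving towards the lid.

>>> {"fn": "jog_arm", "kwargs": {"motion": [[[0.95,-0.72,0,0,0,0,-0.5],[0.95,-0.72,0,0,0,0,-0.5],[0.95,-0.72,0,0,0,0,-0.5],[0.95,-0.72,0,0,0,0,-0.5],[0.95,-0.72,0,0,0,0,-0.5],[0.95,-0.72,0,0,0,0,-0.5]]]}}

```text
time: 23.8
tcp_pos: [645.1, 127.9, 258.6]
tcp_rot: [-0.0, 0.706, 0.708, 0.0]
wrist_force: [-0.1, -1.0, 0.6]
grip_width: 0.747
grip_force: 0.0
```

```bash
python3 -c "
from h import *
go((508.8,306,256,0))"
```

```text
23.8 [645.1 127.9 258.6] [-0.000e+00  7.061e-01  7.081e-01  2.000e-04] [-0.1 -1.   0.6] 0.747 0.0
shift [ 0.8923 -0.6792  0.013 ] turn [ 0.0001 -0.0001  0.0009] rows>= 4.0  rel -31.0
```

>>> {"fn": "jog_arm", "kwargs": {"motion": [[[0.892,-0.679,0,0,0,0,-0.5],[0.892,-0.679,0,0,0,0,-0.5],[0.892,-0.679,0,0,0,0,-0.5],[0.892,-0.679,0,0,0,0,-0.5],[0.892,-0.679,0,0,0,0,-0.5],[0.892,-0.679,0,0,0,0,-0.5]]]}}

```text
time: 24.55
tcp_pos: [511.0, 303.5, 258.3]
tcp_rot: [0.001, 0.708, 0.707, 0.0]
wrist_force: [0.1, 0.4, 0.0]
grip_width: 0.752
grip_force: 0.0
```

```bash
python3 -c "
from h import *
go((508.8,306,130,0),(508.8,306,95,0))
a=img('top');s=img('scene')
A=cv2.resize(a[110:235,190:350,::-1],None,fx=3,fy=3,interpolation=2);B=cv2.resize(s[150:275,270:430,::-1],None,fx=3,fy=3,interpolation=2)
cv2.imwrite('pics/6.png',cv2.hconcat([A,B])[:,:960][:,:800] if 0 else cv2.vconcat([A,B])[:600] if 0 else cv2.resize(cv2.hconcat([A,B]),(800,312)))"
```

```text
24.55 [511.  303.5 258.3] [8.000e-04 7.076e-01 7.067e-01 1.000e-04] [0.1 0.4 0. ] 0.752 0.0
shift [ 0.0131 -0.012   0.6417] turn [ 0.0004  0.0003 -0.0004] rows>= 3.0  rel -31.0
shift [ 0.0133 -0.0122  0.8167] turn [ 0.0004  0.0003 -0.0004] rows>= 3.0  rel -31.0
```

View pics/6.png

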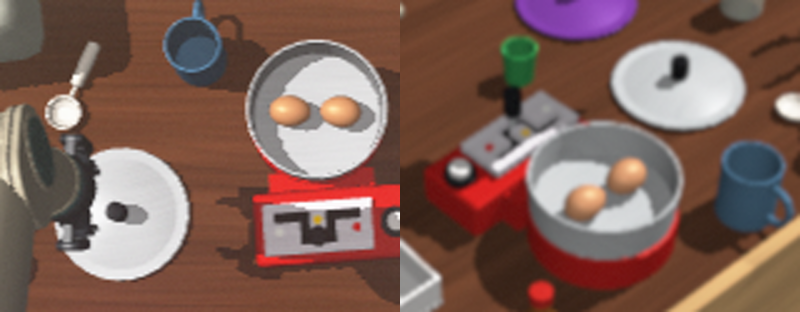

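Both eggs lie in the pan, in the top view at (290,110) and (340,110), and the lid is where it was. Descending onto its knob.

>>> {"fn": "jog_arm", "kwargs": {"motion": [[[0.013,-0.012,0.2,0,0,0,-0.4],[0.013,-0.012,0.4,0,0,0,-0.3],[0.013,-0.012,0.6,0,0,0,-0.3],[0.013,-0.012,0.7,0,0,0,-0.3],[0.013,-0.012,0.78,0,0,0,-0.3],[0.013,-0.012,0.815,0,0,0,-0.3],[0.013,-0.012,0.815,0,0,0,-0.3],[0.013,-0.012,0.815,0,0,0,-0.3]]]}}

```text
time: 25.65
tcp_pos: [508.0, 308.0, 96.0]
tcp_rot: [0.0, 0.707, 0.707, 0.001]
wrist_force: [0.7, 0.5, 0.1]
grip_width: 0.65
grip_force: 0.0
```

>>> {"fn": "jog_arm", "kwargs": {"motion": [[[0,0,0,0,0,0,0],[0,0,0,0,0,0,0.2],[0,0,0,0,0,0,0.3],[0,0,0,0,0,0,0.4],[0,0,0,0,0,0,1],[0,0,0,0,0,0,1],[0,0,0,0,0,0,1]]]}}

```text
time: 26.52
tcp_pos: [508.4, 307.8, 95.8]
tcp_rot: [0.0, 0.707, 0.707, 0.001]
wrist_force: [1.1, -0.3, 6.4]
grip_width: 0.312
grip_force: 58.6
```

>>> {"fn": "jog_arm", "kwargs": {"motion": [[[0,0,-0.03,0,0,0,1],[0,0,-0.1,0,0,0,1],[0,0,-0.25,0,0,0,1],[0,0,-0.45,0,0,0,1],[0,0,-0.65,0,0,0,1],[0,0,-0.85,0,0,0,1],[0,0,-0.85,0,0,0,1],[0,0,-0.85,0,0,0,1]]]}}

```text
time: 27.52
tcp_pos: [506.3, 307.6, 264.3]
tcp_rot: [-0.001, 0.707, 0.707, -0.001]
wrist_force: [0.3, -0.2, -3.8]
grip_width: 0.308
grip_force: 59.5
```

```bash
python3 -c "
from h import *
x,y=ck(85,0);go((x,y,265,0))"
```

```text
27.525 [506.3 307.6 264.3] [-6.000e-04  7.067e-01  7.075e-01 -1.000e-03] [ 0.3 -0.2 -3.8] 0.308 59.5
shift [-1.437   0.7103 -0.004 ] turn [-0.0007  0.0002  0.0003] rows>= 6.0 OVER rel -2.0
```

>>> {"fn": "jog_arm", "kwargs": {"motion": [[[-0.15,0.07,0,0,0,0,1],[-0.35,0.17,0,0,0,0,1],[-0.55,0.27,0,0,0,0,1],[-0.75,0.37,0,0,0,0,1],[-0.9,0.45,0,0,0,0,1],[-0.95,0.48,0,0,0,0,1],[-0.95,0.48,0,0,0,0,1],[-0.95,0.48,0,0,0,0,1]]]}}

```text
time: 28.52
tcp_pos: [602.6, 119.9, 264.3]
tcp_rot: [-0.001, 0.706, 0.708, -0.0]
wrist_force: [-0.4, 0.4, -3.8]
grip_width: 0.313
grip_force: 59.4
```

```bash
python3 -c "
from h import *
x,y=ck(85,0);go((x,y,265,0),(x,y,206,0))"
```

```text
28.525 [602.6 119.9 264.3] [-1.200e-03  7.060e-01  7.082e-01 -4.000e-04] [-0.4  0.4 -3.8] 0.313 59.4
shift [-0.4989  0.2288 -0.0048] turn [-0.0007 -0.0004  0.001 ] rows>= 2.0  rel -2.0
shift [-0.4992  0.2295  0.2902] turn [-0.0007 -0.0004  0.001 ] rows>= 2.0  rel -2.0
```

>>> {"fn": "jog_arm", "kwargs": {"motion": [[[-0.15,0.07,0,0,0,0,1],[-0.35,0.16,0,0,0,0,1],[-0.45,0.21,0,0,0,0,1],[-0.499,0.229,0,0,0,0,1],[-0.499,0.229,0,0,0,0,1],[-0.499,0.229,0.1,0,0,0,1],[-0.499,0.229,0.15,0,0,0,1],[-0.499,0.229,0.15,0,0,0,1],[-0.499,0.229,0.15,0,0,0,1]]]}}

```text
time: 29.65
tcp_pos: [649.7, 18.4, 235.6]
tcp_rot: [0.0, 0.707, 0.708, 0.0]
wrist_force: [0.2, 0.0, -3.3]
grip_width: 0.312
grip_force: 59.5
```

```bash
python3 -c "
from h import *
x,y=ck(85,0);go((x,y,202,0))
a=img('top');s=img('scene')
A=cv2.resize(a[90:215,240:400,::-1],None,fx=2.5,fy=2.5,interpolation=2);B=cv2.resize(s[150:275,270:430,::-1],None,fx=2.5,fy=2.5,interpolation=2)
cv2.imwrite('pics/7.png',cv2.hconcat([A,B]))"
```

```text
29.65 [649.7  18.4 235.6] [2.000e-04 7.066e-01 7.076e-01 3.000e-04] [ 0.2  0.  -3.3] 0.312 59.5
shift [ 0.0095 -0.0055  0.1681] turn [ 0.0002 -0.      0.0004] rows>= 1.0  rel -2.0
```

View pics/7.png

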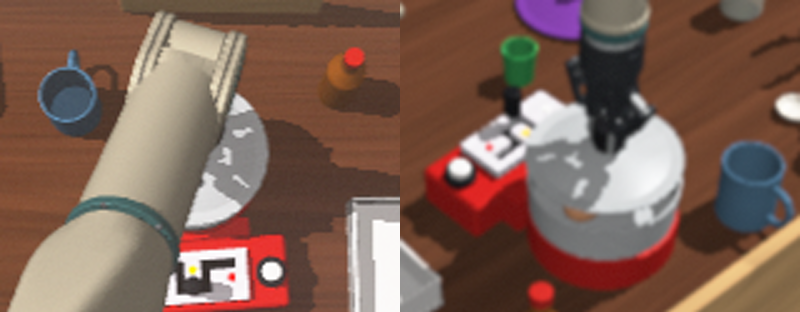

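The lid hangs level and centred above the pan. Lowering.

>>> {"fn": "jog_arm", "kwargs": {"motion": [[[0.009,-0.005,0.05,0,0,0,1],[0.009,-0.005,0.1,0,0,0,1],[0.009,-0.005,0.13,0,0,0,1],[0.009,-0.005,0.15,0,0,0,1],[0.009,-0.005,0.168,0,0,0,1],[0.009,-0.005,0.168,0,0,0,1],[0.009,-0.005,0.168,0,0,0,1]]]}}

```text
time: 30.62
tcp_pos: [648.6, 19.8, 201.7]
tcp_rot: [0.0, 0.707, 0.707, 0.0]
wrist_force: [0.7, 0.4, -3.2]
grip_width: 0.309
grip_force: 59.5
```

>>> {"fn": "jog_arm", "kwargs": {"motion": [[[0,0,0.006,0,0,0,1],[0,0,0.012,0,0,0,1],[0,0,0.012,0,0,0,1],[0,0,0.012,0,0,0,1]]]}}

```text
time: 31.12
tcp_pos: [648.6, 19.7, 200.0]
tcp_rot: [0.0, 0.707, 0.707, 0.0]
wrist_force: [-2.6, 0.6, 6.7]
grip_width: 0.308
grip_force: 60.4
```

Contact came at the expected seated height. Releasing.

>>> {"fn": "jog_arm", "kwargs": {"motion": [[[0,0,0,0,0,0,0.2],[0,0,0,0,0,0,0],[0,0,0,0,0,0,-0.3],[0,0,0,0,0,0,-0.3],[0,0,0,0,0,0,-0.3],[0,0,-0.1,0,0,0,-0.3],[0,0,-0.3,0,0,0,-0.4],[0,0,-0.4,0,0,0,-0.4],[0,0,-0.4,0,0,0,-0.4]]]}}

```text
time: 32.25
tcp_pos: [649.7, 19.5, 282.2]
tcp_rot: [0.002, 0.707, 0.707, 0.002]
wrist_force: [0.1, -0.1, -0.4]
grip_width: 0.702
grip_force: 0.0
```

```bash
python3 -c "
from h import *
x,y=ck(-91,10);go((x,y,280,94.3),(x,y,220,94.3))"
```

```text
32.25 [649.7  19.5 282.2] [0.0018 0.7068 0.7074 0.0019] [ 0.1 -0.1 -0.4] 0.702 0.0
shift [-0.0112 -0.8865  0.0061] turn [ 0.0013  0.0014 -0.5236] rows>= 9.0  rel 92.0
shift [-0.0112 -0.8881  0.3061] turn [ 0.0013  0.0014 -0.5236] rows>= 9.0  rel 92.0
```

>>> {"fn": "jog_arm", "kwargs": {"motion": [[[-0.01,-0.4,0,0,0,-0.2,-0.4],[-0.01,-0.887,0,0,0,-0.4,-0.4],[-0.01,-0.887,0,0,0,-0.524,-0.4],[-0.01,-0.887,0,0,0,-0.524,-0.4],[-0.01,-0.887,0,0,0,-0.524,-0.4],[-0.01,-0.887,0,0,0,-0.524,-0.4],[-0.01,-0.887,0,0,0,-0.524,-0.4],[-0.01,-0.887,0,0,0,-0.524,-0.4],[-0.01,-0.887,0,0,0,-0.524,-0.4],[-0.01,-0.887,0,0,0,-0.524,-0.4],[-0.01,-0.887,0,0,0,-0.524,-0.4]]]}}

```text
time: 33.62
tcp_pos: [470.8, 17.5, 278.9]
tcp_rot: [-0.0, -0.037, 0.999, -0.0]
wrist_force: [-0.3, 1.1, -1.2]
grip_width: 0.703
grip_force: 0.0
```

```bash
python3 -c "
from h import *
x,y=ck(-91,10);go((x,y,200,94.3),(x,y,170.5,94.3))
a=img('top');s=img('scene')
A=cv2.resize(a[90:215,240:400,::-1],None,fx=2.5,fy=2.5,interpolation=2);B=cv2.resize(s[150:275,270:430,::-1],None,fx=2.5,fy=2.5,interpolation=2)
cv2.imwrite('pics/8.png',cv2.hconcat([A,B]))
V=cv2.cvtColor(s,cv2.COLOR_RGB2HSV)[:,:,2]
print(blobs(V<45,20)[0])
H,S,V=[q.astype(int) for q in cv2.split(cv2.cvtColor(s,cv2.COLOR_RGB2HSV))]"
```

```text
33.625 [470.8  17.5 278.9] [-3.000e-04 -3.680e-02  9.993e-01 -0.000e+00] [-0.3  1.1 -1.2] 0.703 0.0
shift [-0.008  -0.0027  0.3943] turn [-0.     -0.0002 -0.0005] rows>= 2.0  rel 92.0
shift [-0.0081 -0.0027  0.5418] turn [-0.     -0.0002 -0.0005] rows>= 2.0  rel 92.0
[(np.int32(690), array([312.4, 144.4]), array([297, 124,  33,  47], dtype=int32)), (np.int32(26), array([340.2, 144. ]), array([338, 141,   5,   7], dtype=int32)), (np.int32(61), array([314. , 189.8]), array([311, 185,   7,  12], dtype=int32)), (np.int32(52), array([350.8, 212.7]), array([348, 208,   6,  10], dtype=int32)), (np.int32(653), array([ 28.2, 353.8]), array([  0, 333,  60,  43], dtype=int32)), (np.int32(74), array([210.4, 350.1]), array([207, 345,   8,  11], dtype=int32)), (np.int32(539), array([261.9, 379. ]), array([237, 360,  40,  40], dtype=int32))]
```

View pics/8.png

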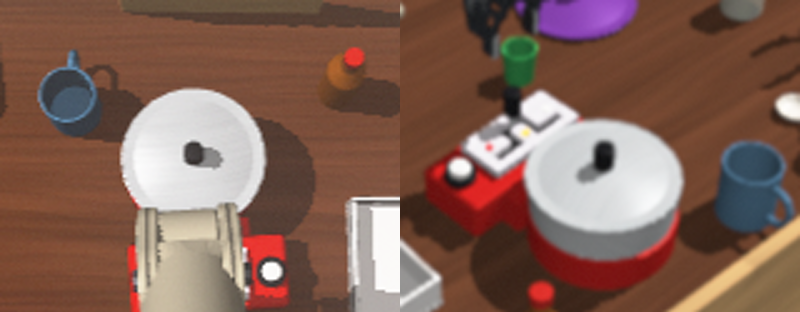

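The lid sits squarely on the pan. The lever is unmoved. Gripping it again.

>>> {"fn": "jog_arm", "kwargs": {"motion": [[[-0.008,-0.003,0.1,0,0,0,-0.4],[-0.008,-0.003,0.3,0,0,0,-0.4],[-0.008,-0.003,0.45,0,0,0,-0.4],[-0.008,-0.003,0.542,0,0,0,-0.4],[-0.008,-0.003,0.542,0,0,0,-0.4],[-0.008,-0.003,0.542,0,0,0,0],[-0.008,-0.003,0.542,0,0,0,0.2],[-0.008,-0.003,0.542,0,0,0,0.3],[-0.008,-0.003,0.542,0,0,0,0.38],[-0.008,-0.003,0.542,0,0,0,1],[-0.008,-0.003,0.542,0,0,0,1],[-0.008,-0.003,0.542,0,0,0,1]]]}}

```text
time: 35.22
tcp_pos: [472.9, 17.2, 171.2]
tcp_rot: [0.0, -0.038, 0.999, 0.0]
wrist_force: [-0.7, 0.2, 5.9]
grip_width: 0.286
grip_force: 58.5
```

```bash
python3 -c "
from h import *
X,e=tri({'top':(240+193.5/2.5-.5,90+153.5/2.5-.5),'scene':(350.8,212.7)});print('lidknob',X,ck(85,0))
P=lambda a,c:(*ck(-59-c,64-a),170.6,94.3)
go(P(54,32),P(72,32),P(72,0),P(108,0))"
```

```text
lidknob [647.41168645  18.49306962 140.76962133] [648.66104954  20.31902512]
35.225 [472.9  17.2 171.2] [ 3.000e-04 -3.800e-02  9.993e-01  1.000e-04] [-0.7  0.2  5.9] 0.286 58.5
shift [ 0.0024 -0.0004  0.0029] turn [0.     0.0002 0.0003] rows>= 1.0  rel 92.0
shift [ 0.0025 -0.0904  0.0029] turn [0.     0.0002 0.0003] rows>= 1.0  rel 94.0
shift [-0.1575 -0.0906  0.003 ] turn [0.     0.0002 0.0003] rows>= 1.0  rel 94.0
shift [-0.1573 -0.2706  0.003 ] turn [0.     0.0002 0.0003] rows>= 2.0  rel 98.0
```

Lid centre is within about 2 mm of the axis. Along to 72.

>>> {"fn": "jog_arm", "kwargs": {"motion": [[[0.001,-0.03,0,0,0,0,1],[0.001,-0.06,0,0,0,0,1],[0.001,-0.09,0,0,0,0,1],[0.001,-0.09,0,0,0,0,1],[0.001,-0.09,0,0,0,0,1]]]}}

```text
time: 35.85
tcp_pos: [474.3, -1.3, 171.2]
tcp_rot: [0.001, -0.038, 0.999, -0.0]
wrist_force: [-0.7, -0.3, 5.5]
grip_width: 0.289
grip_force: 58.6
```

>>> {"fn": "jog_arm", "kwargs": {"motion": [[[-0.03,0,0,0,0,0,1],[-0.06,0,0,0,0,0,1],[-0.09,0,0,0,0,0,1],[-0.12,0,0,0,0,0,1],[-0.158,0,0,0,0,0,1],[-0.158,0,0,0,0,0,1],[-0.158,0,0,0,0,0,1]]]}}

```text
time: 36.72
tcp_pos: [506.5, 1.3, 171.3]
tcp_rot: [0.001, -0.038, 0.999, -0.0]
wrist_force: [1.2, -0.5, 5.5]
grip_width: 0.289
grip_force: 58.6
```

```bash
python3 -c "
from h import *
P=lambda a,c:(*ck(-59-c,64-a),170.6,94.3)
go(P(72,0),P(108,0))"
```

```text
36.725 [506.5   1.3 171.3] [ 1.300e-03 -3.790e-02  9.993e-01 -2.000e-04] [ 1.2 -0.5  5.5] 0.289 58.6
shift [0.004  0.0016 0.0033] turn [-0.0002  0.0008  0.0002] rows>= 1.0  rel 94.0
shift [ 0.0041 -0.1784  0.0034] turn [-0.0002  0.0008  0.0002] rows>= 1.0  rel 98.0
```

>>> {"fn": "jog_arm", "kwargs": {"motion": [[[0.003,-0.04,0,0,0,0,1],[0.003,-0.08,0,0,0,0,1],[0.003,-0.12,0,0,0,0,1],[0.003,-0.15,0,0,0,0,1],[0.003,-0.178,0,0,0,0,1],[0.003,-0.178,0,0,0,0,1],[0.003,-0.178,0,0,0,0,1],[0.003,-0.178,0,0,0,0,1]]]}}

```text
time: 37.72
tcp_pos: [508.4, -34.2, 171.2]
tcp_rot: [0.001, -0.038, 0.999, -0.0]
wrist_force: [0.7, -0.3, 5.3]
grip_width: 0.286
grip_force: 58.8
```

>>> {"fn": "jog_arm", "kwargs": {"motion": [[[0,0,0,0,0,0,0],[0,0,0,0,0,0,-0.3],[0,0,0,0,0,0,-0.3],[0,0,0,0,0,0,-0.3],[0,0,-0.1,0,0,0,-0.3],[0,0,-0.3,0,0,0,-0.3],[0,0,-0.4,0,0,0,1],[0,0,-0.4,0,0,0,1],[0,0,-0.4,0,0,0,1],[0,0,-0.4,0,0,0,1]]]}}

```text
time: 38.98
tcp_pos: [506.9, -33.9, 249.6]
tcp_rot: [-0.001, -0.038, 0.999, 0.0]
wrist_force: [-0.3, 0.3, 0.5]
grip_width: -0.002
grip_force: 0.0
```

```bash
python3 -c "
from h import *
go((*ck(-75,-100),250,94.3),(*ck(-75,-100),165,94.3),(*ck(-75,-100),149,94.3))
s=img('scene')
cv2.imwrite('pics/9.png',cv2.resize(s[150:275,250:410,::-1],None,fx=4,fy=4,interpolation=2))"
```

```text
38.975 [506.9 -33.9 249.6] [-1.100e-03 -3.810e-02  9.993e-01  1.000e-04] [-0.3  0.3  0.5] -0.002 0.0
shift [ 0.0733 -0.2828 -0.0018] turn [ 0.0001 -0.0007  0.0004] rows>= 1.0  rel 105.0
shift [ 0.0723 -0.2829  0.4232] turn [ 0.0001 -0.0007  0.0004] rows>= 2.0  rel 105.0
shift [ 0.0721 -0.2829  0.5032] turn [ 0.0001 -0.0007  0.0004] rows>= 2.0  rel 105.0
```

View pics/9.png

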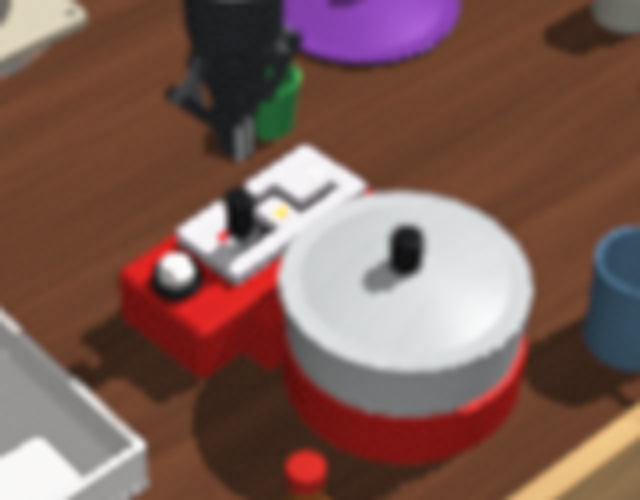

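The lever stands at the cook end beside the red dot. Now the button.

>>> {"fn": "jog_arm", "kwargs": {"motion": [[[0.073,-0.283,0,0,0,0,1],[0.073,-0.283,0,0,0,0,1],[0.072,-0.283,0.2,0,0,0,1],[0.072,-0.283,0.35,0,0,0,1],[0.072,-0.283,0.423,0,0,0,1],[0.072,-0.283,0.45,0,0,0,1],[0.072,-0.283,0.46,0,0,0,1],[0.072,-0.283,0.46,0,0,0,1]]]}}

```text
time: 40.02
tcp_pos: [497.9, -91.5, 159.3]
tcp_rot: [0.001, -0.038, 0.999, -0.0]
wrist_force: [0.5, 0.5, 0.2]
grip_width: 0.0
grip_force: 0.0
```

>>> {"fn": "jog_arm", "kwargs": {"motion": [[[0,0,0.02,0,0,0,1],[0,0,0.035,0,0,0,1],[0,0,0.045,0,0,0,1],[0,0,0.052,0,0,0,1],[0,0,0.052,0,0,0,1],[0,0,0.052,0,0,0,1]]]}}

```text
time: 40.78
tcp_pos: [498.0, -91.5, 148.7]
tcp_rot: [0.001, -0.038, 0.999, -0.0]
wrist_force: [0.7, -0.9, 5.7]
grip_width: -0.003
grip_force: 2.8
```

>>> {"fn": "jog_arm", "kwargs": {"motion": [[[0,0,0.005,0,0,0,1],[0,0,0.01,0,0,0,1],[0,0,0.01,0,0,0,1],[0,0,0.01,0,0,0,1]]]}}

```text
time: 41.28
tcp_pos: [497.9, -91.6, 148.3]
tcp_rot: [0.001, -0.038, 0.999, -0.0]
wrist_force: [-3.7, 1.6, 23.8]
grip_width: -0.003
grip_force: 11.7
```

Bottomed out at 24 N. Rising well clear.

>>> {"fn": "jog_arm", "kwargs": {"motion": [[[0,0,-0.1,0,0,0,1],[0,0,-0.3,0,0,0,1],[0,0,-0.6,0,0,0,1],[0.1,-0.5,-0.7,0,0,0,1],[0.1,-0.5,-0.7,0,0,0,1],[0.1,-0.5,-0.7,0,0,0,1],[0.1,-0.5,-0.7,0,0,0,1],[0.1,-0.5,-0.7,0,0,0,1]]]}}

```text
time: 42.28
tcp_pos: [485.2, -191.0, 285.7]
tcp_rot: [-0.001, -0.039, 0.999, 0.001]
wrist_force: [0.6, -0.3, 0.7]
grip_width: 0.001
grip_force: 0.0
```

```bash
python3 -c "
from h import *
st();a=img('top');s=img('scene')
A=cv2.resize(a[90:215,240:400,::-1],None,fx=2.5,fy=2.5,interpolation=2);B=cv2.resize(s[150:275,260:420,::-1],None,fx=2.5,fy=2.5,interpolation=2)
cv2.imwrite('pics/10.png',cv2.hconcat([A,B]))"
```

```text
42.275 [ 485.2 -191.   285.7] [-6.000e-04 -3.930e-02  9.992e-01  7.000e-04] [ 0.6 -0.3  0.7] 0.001 0.0
```

View pics/10.png

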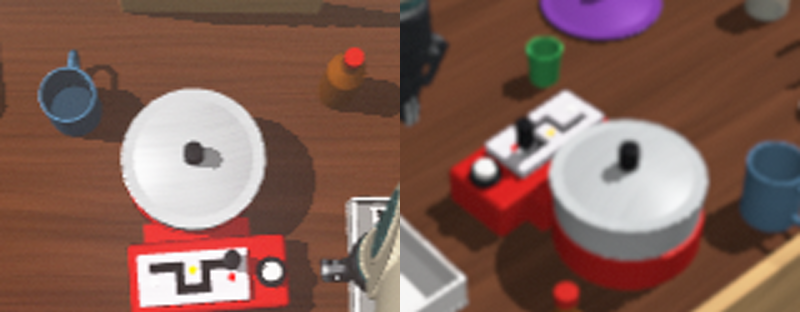

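The lid is seated, the lever is at the cook end (top view 232,258), the button is up again, and the arm is clear.

```bash
python3 -c "
from cell import finish_job
print(finish_job())"
```

```text
the job is handed in; nothing more can be done
None
```

The job is handed in, though no verdict came back: the lever went to preheat, both eggs are in the pan under the seated lid, the lever is in the cook slot, and the start button was pressed after that and sprang back.

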